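# Wedge the loudspeaker carriage up to its height mark

### The job

Lay the aluminium wedge in the lane of the speaker height stand, thin end towards the roller, and slide it under until the loudspeaker carriage has risen to its height mark, the yellow finger, and bears snugly against it: push on until the resistance clearly steps up, to about 15 N, but never beyond 20 N. Let the wedge alone do the lifting, leave it wedged there on its own, and leave the other things on the bench where they are.

Things in the scene. Friction and masses are not known exactly. Their poses are not given: they have to be found in the camera images.
- stand: Height stand fixed to the bench: aluminium bed 360 x 130 x 12 mm, two steel posts, bridge (top 188 mm up), white gauge post with yellow finger. Origin on the bench below the roller, on the lane's centre line; x is the direction in which the wedge is pushed in, z up. Bed from x = -230 to +130 mm; its top is the lane floor, z = 12 mm.
- lane (a point): Mouth of the lane: on the lane floor (z = 12 mm), on its centre line, 140 mm before the roller (stand x = -140 mm); axes as the stand's. From here to x = +30 mm the lane is 38 mm wide between two dark rails 10 mm high, 10 mm thick; flared rail ends widen it back to x = -170 mm, and behind that the bed is open and flat.
- carriage: Grey plate 90 x 122 x 12 mm with black loudspeaker box and red side tab; slides only vertically, counterbalanced (stays where left; 1 to 4 N lift it) until its tab meets the yellow finger, a stiff stop (yields 0.4 mm). Origin on the plate's underside above the roller axis, 55 to 61 mm above the bench at the start; axes as the stand's. Plate and box span stand x = -17 to +73 mm, up to 170 mm above the bench.
- roller (a point): Nominal axis of the free-turning steel roller below the carriage (diameter 16 mm, 24 mm wide, axis across the lane, at stand x = 0); axes as the stand's. The roller sits on a screw foot set differently each time and not measured: at the start its lowest point is anywhere from 6 to 16 mm above the lane floor.
- pointer (a point): Top of the red tab on the carriage, at stand x = +30 mm, y = -69 mm; axes as the stand's. At the start 6 to 12 mm below the nominal mark, 8 to 10 mm below the finger.
- mark (a point): Nominal height mark, straight above the tab; axes as the stand's. The yellow finger whose underside is the true height mark is clamped on its post up to 2 mm above or below this point, differently each time and not measured: the carriage is at its height when the tab bears on the finger.
- wedge: Loose aluminium wedge 200 x 30 mm, 0.32 kg, flat below, upright orange grip block 30 mm (x) by 26 mm (y), its top 68 mm above the underside. Origin on the underside below the grip's middle; x points to the thin end. Thick end at x = -15 mm, flush with the grip's back; 26 mm thick up to x = +59 mm, then tapers 1 in 6 to 5 mm at x = +185 mm. Starts flat on the bench.
- wedge_tip (a point): Middle of the lower edge of the wedge's thin end, 185 mm along x from the wedge's origin; axes as the wedge's. Behaviour: friction on the bed is about 0.6 +-15%, so the wedge stays put under load when let go. Lifting the carriage takes a push of about 2 to 6 N; once the tab meets the finger the push steps up steeply; at a 15 N push the roller carries 15 to 20 N.
- earcase: Bystander: black rounded earphone case 50 x 64 x 24 mm, origin under its centre, lying on the bench.
- calibrator: Bystander: dark steel sound calibrator, an upright cylinder of 42 mm diameter and 85 mm height, origin under its centre.
- screwdriver: Bystander: screwdriver with blue handle, about 160 mm long, lying on the bench; x points along it to its tip.
Mind the look-alikes: they are no part of the job. Of the things like the wedge, leave any that is black; of the rest the larger one is meant.

How it is judged:
On the way, in this order (a step that is already met when the one before it is completed fails the run):
1. the wedge lies in the lane, thin end first, with the carriage still down (z of each of wedge_tip, wedge in the frame of stand below 0.017 m and y of wedge_tip in the frame of stand between -0.008 and 0.008 m and x of wedge_tip in the frame of stand above -0.15 m and angle between the x axis of wedge and the x axis of stand, either way round below 0.12 rad and x of wedge in the frame of stand below -0.09 m and z of pointer in the frame of mark below -0.0055 m), for 0.1 s.
2. the carriage is riding up on the wedge (z of pointer in the frame of mark above -0.0045 m and contact force between wedge and carriage above 0.5 N), for 0.05 s.
At the end, for the whole second after the job is handed in: The carriage has risen to the finger (pointer no more than 3 mm below the nominal mark), the wedge lies flat in the lane under the roller and bears on the carriage with 8 to 30 N (snug against the finger), all at rest and let go (z of pointer in the frame of mark above -0.003 m and contact force between wedge and carriage between 8 and 30 N and z of wedge in the frame of stand below 0.017 m and linear speed of each of wedge, carriage below 0.01 m/s); the robot touches nothing.
It fails at once if the wedge is forced: more than 30 N between wedge and carriage (contact force between wedge and carriage above 30 N).
It fails at once if the robot touches the carriage (only the wedge may lift it) (contact force between any of the fingers, the arm and carriage above 2 N).
It fails at once if a bystander is moved more than 20 mm (distance of any of earcase, calibrator, screwdriver from where it was at the start of the episode above 0.02 m).
It also fails if it takes over 54 s, if anything falls off the work surface, if the arm or the gripper's body presses on something with over 40 N, if the wrist force passes 120 N, or if a joint passes its speed limit or range.

### The arm

A 6-joint arm with a two-finger parallel gripper is mounted at the origin on the work surface. World frame = base frame: x ahead of the robot, y to its left, z up, the work surface at z = 0. Lengths are in m, angles in rad, forces in N, time in s.
With the tool pointing down it reaches from about 0.4 to 0.825 m from the base axis. Payload 7 kg.
Tool frame: the origin (TCP) lies on the centre line of the jaws, within the pads' length; the fingertips stand tip_reach ahead of it and the grasp point (between the pads) is the TCP (tip_reach is the distance from the TCP to the fingertips, in m); z points along the fingers, y is the line along which they close (so a half turn about z gives the same grasp; the last joint's range is limited). The gripper opens to 88 mm and grips with 3 to 60 N. Pads are 19 mm wide; open, the fingers measure 130 mm over their backs; the gripper's body (78 mm by 193 mm) begins 47 mm behind the grasp point.
Start: joints at [1.606, 0.359, 0.012, 0, -1.224, -0.288], TCP at [0.169, 0.654, 0.213] pointing down, gripper open.
Joint ranges: [-3.07, 3.07], [-1.43, 2.12], [-1.02, 1.25], [-3.03, 1.67], [-3.05, -0], [-3.03, 3.03]. Speed limits (rad/s): [2.39, 2.39, 3.01, 3.14, 3.14, 3.14].

### API

Orientations are given as [roll, pitch, yaw] about the fixed x, y, z axes, in that order (R = Rz(yaw) Ry(pitch) Rx(roll)).
In Python, from station import get_state, grab_frame, calibration, job_done, find_in, mark_of, tip_reach gives the robot as it stands.
- The arm moves only by the shell command python3 -m handwheel 'ROWS' [OPENING] [FORCE]. ROWS is JSON, a list of rows, each an object with "delta_pos": the shift along the world's x, y, z in units of 30 mm (1.0 is 30 mm), a list of three; "dr": the turn, a rotation vector about the world's x, y, z in degrees, a list of three. In form: [{"delta_pos": [tx, ty, tz], "dr": [rx, ry, rz]}, ...]. A call has 1 to 10 rows; each row shifts and turns the commanded pose from where the row before left it; what a row does not reach is not made up. A row lasts 1/10 s, in which the tool goes at most 50 mm and 8.59 degrees, less where a joint would pass 70% of its speed; a pose out of reach is approached as far as the arm can. A call is refused whole if a number of a shift passes 1 or a number of a turn 8.59, either way. A call with a gripper value outside its range is refused whole. OPENING is the closure, from -1 (fully open) to 1 (shut), set as the call begins (- or left out, the last holds). The fingers move at their own pace and stop on an object; FORCE is the grip in N (left out, the last holds). Time passes only in rows, so rows that do not move let the fingers close. It gives the time, the measured TCP pose, the force, the opening and the grip force at its end, in the units of the state.
- get_state(): the state, without advancing time (a new reading comes with each control period).
- grab_frame(name): name is "scene" or "top"; returns the picture (420x560x3 uint8, red, green, blue); there is no depth.
- calibration(name): a dict with "fx", "fy", "cx", "cy" (pixels), "k1" (the pictures are not rectified: a ray, as slopes to the right and down, at radius r is drawn at 1 + k1 r^2 times it, then the intrinsics apply), "extrinsics" (4x4, takes a point from world to camera coordinates). Camera axes: x right, y down, z forward; pixel columns grow to the right and rows downward; lengths in m; the calibration is good to about 2 mm. A picture is of the moment at which its call begins. calibration takes no time and is no camera call.
- job_done(): hands the job in; it is judged then, once.
Trained networks look in the newest picture that a camera, given by its name, has taken for a name from the list of things; names that differ only in an ending like _2 or _b are one class to them, and where a whole thing is asked for, a point or a joint stands for the part that bears it (a point fixed in the world has none). Each returns a list of dicts, best first, with "conf" (0 to 1); they miss things now and then, are a little off and sometimes report something else, mostly with a low value. They report only what shows in the picture. A call takes as long as a camera call. They do not tell look-alikes from the thing itself.
- find_in(camera, query): "location" ([column, row] in pixels, amid what is visible of it).
- mark_of(camera, query): "location" ([column, row] in pixels: a listed point, or the origin of a listed thing).
The state is a dict: "t": time; "q": joint angles; "qd": joint speeds; "joint_efforts": joint torques, N m; "eef_pos": TCP position; "ee_rot": TCP orientation; "force": force on the tool from outside, world axes, zero at the start; "moment": the same for the moment, N m; "width": finger opening in m; "gripper_force": force on a finger pad.
Only numpy, scipy, OpenCV 4.12 (cv2) and the standard library are available. Lean on these libraries where they do the work, as an engineer would, in place of code of your own. Each camera call takes 0.05 s, during which the arm holds its last target. There are 200 camera calls.

## Working session

There is one attempt and no reset: what is moved stays moved. The work goes in short steps, Python scripts to look and compute and a shell command to move; the robot and the scene stay as the last step left them, time stands still between calls to the robot, and variables do not carry over. Pictures are saved under pics/ and viewed, at most 10 in all, crops included, and the job is handed in when it is done.

```bash
mkdir -p pics; cat > h.py <<'E'
import numpy as np, cv2
from station import *
def ray(cam,px):
    c=calibration(cam);T=np.array(c["extrinsics"])
    d=np.array([(px[0]-c["cx"])/c["fx"],(px[1]-c["cy"])/c["fy"]]);u=d.copy()
    for _ in range(20):u=d/(1+c["k1"]*(u@u))
    R=T[:3,:3];return -R.T@T[:3,3],R.T@np.array([u[0],u[1],1])
def at(cam,px,z):
    o,d=ray(cam,px);return o+d*(z-o[2])/d[2]
def proj(cam,p):
    c=calibration(cam);T=np.array(c["extrinsics"]);q=T[:3,:3]@np.array(p)+T[:3,3];u=q[:2]/q[2]
    u=u*(1+c["k1"]*(u@u));return np.array([u[0]*c["fx"]+c["cx"],u[1]*c["fy"]+c["cy"]])
E
python3 - <<'E'
from h import *
a=grab_frame("top");b=grab_frame("scene")
cv2.imwrite("pics/top.png",a[:,:,::-1]);cv2.imwrite("pics/scene.png",b[:,:,::-1])
print(tip_reach if not callable(tip_reach) else tip_reach())
for c in("top","scene"):
    print(c,np.round(ray(c,(280,210))[0],2))
    for n,z in(("stand",0),("lane",.012),("roller",.03),("wedge",0),("wedge_tip",0),("mark",.1),("pointer",.1),("earcase",0),("calibrator",0),("screwdriver",0)):
        for r in mark_of(c,n)[:3]: print(n,round(r["conf"],2),np.round(r["location"]),np.round(at(c,r["location"],z),3))
s=get_state();print(s["t"],s["ee_rot"],s["force"])
E
```

```text
0.019
top [ 0.29 -0.1   1.75]
stand 0.75 [226. 232.] [0.55  0.101 0.   ]
lane 0.61 [266. 223.] [ 0.575 -0.036  0.012]
roller 0.96 [227. 231.] [0.547 0.095 0.03 ]
wedge 0.8 [371. 181.] [ 0.717 -0.404  0.   ]
wedge 0.73 [356. 217.] [ 0.593 -0.346  0.   ]
wedge 0.66 [428. 247.] [ 0.483 -0.583  0.   ]
wedge_tip 0.78 [339. 264.] [ 0.431 -0.279  0.   ]
wedge_tip 0.66 [381. 228.] [ 0.552 -0.428  0.   ]
wedge_tip 0.62 [331. 166.] [ 0.773 -0.268  0.   ]
mark 0.81 [207. 210.] [0.608 0.151 0.1  ]
mark 0.55 [221. 169.] [0.745 0.106 0.1  ]
pointer 0.74 [211. 215.] [0.593 0.139 0.1  ]
earcase 0.6 [140. 266.] [0.438 0.392 0.   ]
calibrator 0.62 [222. 170.] [0.77  0.116 0.   ]
screwdriver 0.46 [135. 212.] [0.625 0.418 0.   ]
screwdriver 0.43 [359. 215.] [ 0.6   -0.356  0.   ]
scene [ 0.96 -0.63  0.93]
stand 0.6 [303. 184.] [0.552 0.099 0.   ]
lane 0.92 [289. 218.] [ 0.597 -0.045  0.012]
lane 0.55 [330. 165.] [0.585 0.205 0.012]
wedge 0.82 [113. 345.] [ 0.47  -0.585  0.   ]
wedge 0.75 [224. 298.] [ 0.602 -0.338  0.   ]
wedge 0.66 [289. 217.] [ 0.59  -0.033  0.   ]
wedge_tip 0.93 [189. 312.] [ 0.556 -0.417  0.   ]
wedge_tip 0.83 [302. 312.] [ 0.78  -0.254  0.   ]
wedge_tip 0.65 [191. 253.] [ 0.445 -0.287  0.   ]
mark 0.73 [330. 162.] [0.613 0.135 0.1  ]
mark 0.51 [372. 215.] [0.8   0.033 0.1  ]
pointer 0.95 [332. 167.] [0.627 0.122 0.1  ]
earcase 0.51 [322. 115.] [0.428 0.415 0.   ]
calibrator 0.9 [371. 216.] [0.779 0.109 0.   ]
screwdriver 0.59 [376. 134.] [0.63  0.438 0.   ]
1.1 [ 3.14155831e+00 -4.55365014e-05 -2.52787616e-01] [ 0.27428999  0.03369175 -0.03805129]
```

View pics/top.png

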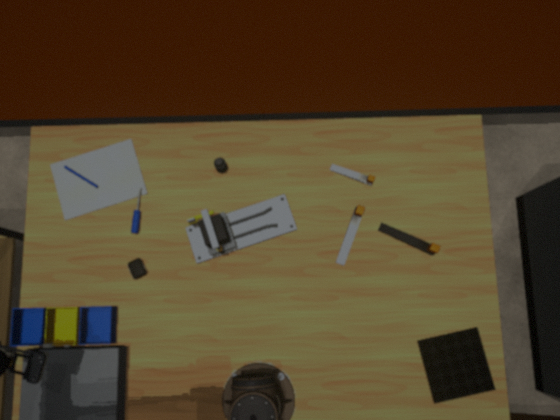

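View pics/scene.png

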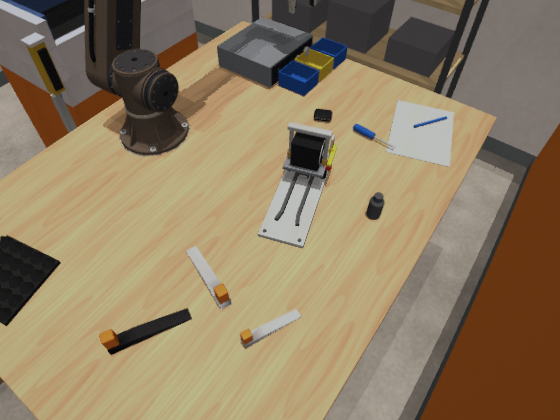

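The top view shows three wedge-like things: a light one with grip at (358,211) and tip (341,263), about 190 mm long; a light, shorter one with grip at (371,180); and a black one with grip at (434,247). The large light one fits the description. I'll confirm it in a crop and fit the bed and wedge more closely.

```bash
python3 - <<'E'
from h import *
a=grab_frame("top")[:,:,::-1];b=grab_frame("scene")[:,:,::-1]
ca=cv2.resize(a[140:280,180:390],None,fx=3.8,fy=3.8,interpolation=cv2.INTER_CUBIC)
cb=cv2.resize(b[110:310,170:370],None,fx=3,fy=3,interpolation=cv2.INTER_CUBIC)
cv2.imwrite("pics/ca.png",np.clip(ca*1.6,0,255));cv2.imwrite("pics/cb.png",np.clip(cb*1.2,0,255))
E
```

```text
[ WARN:0@1.229] global loadsave.cpp:1063 imwrite_ Unsupported depth image for selected encoder is fallbacked to CV_8U.
```

View pics/ca.png

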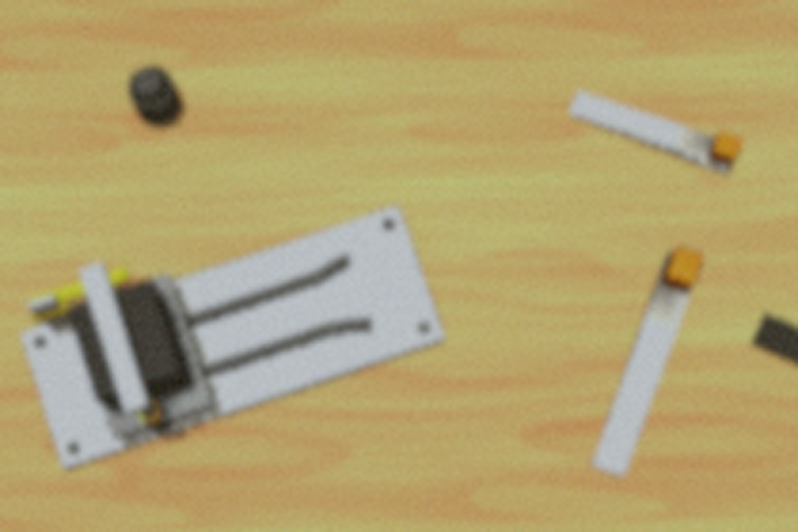

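View pics/cb.png

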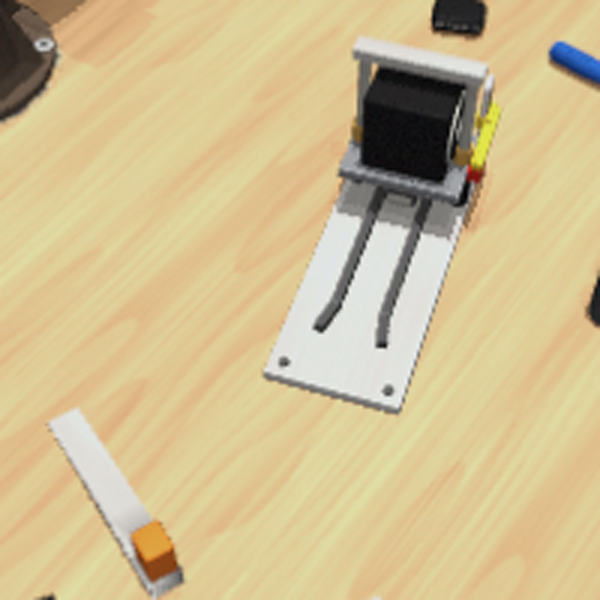

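The crops confirm it: large light wedge with its grip in the top picture at about (359.7,210.3) and tip at (340,264). Bed corners in the crop are (398,206), (443,341), (22,333), (66,468).

```bash
cat >> h.py <<'E'
def ct(u,v): return np.array([180+u/3.8,140+v/3.8])-[.37,.37]
def cs(u,v): return np.array([170+u/3,110+v/3])-[.33,.33]
E
python3 - <<'E'
from h import *
P=[at("top",ct(*p),.012)[:2] for p in((398,206),(443,341),(66,468),(22,333))]
print(np.round(P,4)); print([round(np.linalg.norm(P[i]-P[i-1]),3) for i in range(4)])
# order: nearx+ (sx=-.23, sy=-.065), (-.23,.065),( .13,.065),(.13,-.065)
S=np.array([[-.23,-.065],[-.23,.065],[.13,.065],[.13,-.065]]);P=np.array(P)
def fit(S,P):
    a=S-S.mean(0);b=P-P.mean(0);th=np.arctan2((a[:,0]*b[:,1]-a[:,1]*b[:,0]).sum(),(a*b).sum())
    R=np.array([[np.cos(th),-np.sin(th)],[np.sin(th),np.cos(th)]]);t=P.mean(0)-R@S.mean(0);return th,t,np.round((R@S.T).T+t-P,4)
print("stand",fit(S,P))
for c in((265,375),(398,408)): print("scene near corners",np.round(at("scene",cs(*c),.012),4))
g=at("top",ct(683,267),.068);t1=at("top",ct(593,466),.004);t2=at("top",ct(625,475),.004);t=(t1+t2)/2
print("grip",g,"tip",t,np.linalg.norm((g-t)[:2]),"yaw",np.arctan2(*(t-g)[[1,0]]))
g2=at("scene",cs(153,537),.068);s=(at("scene",cs(49,424),.004)+at("scene",cs(76,409),.004))/2
print("scene grip",g2,"tip",s,np.linalg.norm((g2-s)[:2]),"yaw",np.arctan2(*(s-g2)[[1,0]]))
E
```

```text
[[ 0.676  -0.1015]
 [ 0.5516 -0.139 ]
 [ 0.4452  0.1982]
 [ 0.5673  0.2386]]
[np.float64(0.357), np.float64(0.13), np.float64(0.354), np.float64(0.129)]
stand (np.float64(1.8781695705022712), array([0.54489047, 0.09676418]), array([[ 0.0004, -0.0013],
       [ 0.0009, -0.0032],
       [-0.0016,  0.0028],
       [ 0.0002,  0.0017]]))
scene near corners [ 0.56   -0.1405  0.012 ]
scene near corners [ 0.6785 -0.0992  0.012 ]
grip [ 0.60356537 -0.34761158  0.068     ] tip [ 0.43353204 -0.28312343  0.004     ] 0.1818517411675205 yaw 2.7790856910733743
scene grip [ 0.6063191  -0.34467854  0.068     ] tip [ 0.43588915 -0.27967514  0.004     ] 0.18240562374051908 yaw 2.777215606356108
```

Measurements are consistent: wedge grip at (0.605,-0.346) with yaw 159.2°, and stand origin at (0.546,0.097) with yaw 107.6°. I'll move over the wedge, then tilt the tool 20° so the gripper body stays clear of the carriage later.

```bash
python3 -m handwheel '[{"delta_pos":[1,-1,0.3],"dr":[0,0,-0.63]},{"delta_pos":[1,-1,0.3],"dr":[0,0,-0.63]},{"delta_pos":[1,-1,0.3],"dr":[0,0,-0.63]},{"delta_pos":[1,-1,0.3],"dr":[0,0,-0.63]},{"delta_pos":[1,-1,0.3],"dr":[0,0,-0.63]},{"delta_pos":[1,-1,0.3],"dr":[0,0,-0.63]},{"delta_pos":[1,-1,0.3],"dr":[0,0,-0.63]},{"delta_pos":[1,-1,0.3],"dr":[0,0,-0.63]},{"delta_pos":[1,-1,0.3],"dr":[0,0,-0.63]},{"delta_pos":[1,-1,0.3],"dr":[0,0,-0.63]}]' -1
python3 -m handwheel '[{"delta_pos":[0.3,-1,0],"dr":[0,0,0]},{"delta_pos":[0.3,-1,0],"dr":[0,0,0]},{"delta_pos":[0.3,-1,0],"dr":[0,0,0]},{"delta_pos":[0.3,-1,0],"dr":[0,0,0]},{"delta_pos":[0.3,-1,0],"dr":[0,0,0]},{"delta_pos":[0.3,-1,0],"dr":[0,0,0]},{"delta_pos":[0.3,-1,0],"dr":[0,0,0]},{"delta_pos":[0.3,-1,0],"dr":[0,0,0]},{"delta_pos":[0.3,-1,0],"dr":[0,0,0]},{"delta_pos":[0.3,-1,0],"dr":[0,0,0]}]'
python3 -m handwheel '[{"delta_pos":[0.15,-1,0],"dr":[0,0,0]},{"delta_pos":[0.15,-1,0],"dr":[0,0,0]},{"delta_pos":[0.15,-1,0],"dr":[0,0,0]},{"delta_pos":[0.15,-1,0],"dr":[0,0,0]},{"delta_pos":[0.15,-1,0],"dr":[0,0,0]},{"delta_pos":[0.15,-1,-0.4],"dr":[1.42,3.74,0]},{"delta_pos":[0.15,-1,-0.4],"dr":[1.42,3.74,0]},{"delta_pos":[0.15,-1,-0.4],"dr":[1.42,3.74,0]},{"delta_pos":[0.15,-1,-0.4],"dr":[1.42,3.74,0]},{"delta_pos":[0.15,-1,-0.4],"dr":[1.42,3.74,0]}]'
python3 -c "
from station import *
s=get_state();print(s['q'],s['eef_pos'],s['ee_rot'],s['force'])"
```

```text
t: 2.2
eef_pos: [0.4698, 0.3521, 0.3036]
ee_rot: [-3.141, -0.0, -0.363]
force: [0.4, 0.4, 0.0]
width: 0.0875
gripper_force: 0.0
t: 3.2
eef_pos: [0.559, 0.0523, 0.3031]
ee_rot: [-3.141, -0.0, -0.363]
force: [0.5, 0.4, 0.4]
width: 0.0879
gripper_force: 0.0
t: 4.2
eef_pos: [0.6041, -0.2478, 0.2426]
ee_rot: [-3.141, 0.351, -0.363]
force: [1.5, 1.3, 0.8]
width: 0.0879
gripper_force: 0.0
[-0.13982453  0.54481045  0.35333594 -0.07752755 -1.72183304  1.34949625] [ 0.60409158 -0.24783964  0.24264972] [-3.140998    0.35108793 -0.36261061] [1.52087293 1.33748351 0.75969583]
```

```bash
python3 -m handwheel '[{"delta_pos":[0.03,-0.82,-0.7],"dr":[0,0,0]},{"delta_pos":[0.03,-0.82,-0.7],"dr":[0,0,0]},{"delta_pos":[0.03,-0.82,-0.7],"dr":[0,0,0]},{"delta_pos":[0.03,-0.82,-0.7],"dr":[0,0,0]},{"delta_pos":[0,0,-0.7],"dr":[0,0,0]},{"delta_pos":[0,0,-0.7],"dr":[0,0,0]},{"delta_pos":[0,0,-0.7],"dr":[0,0,0]},{"delta_pos":[0,0,-0.7],"dr":[0,0,0]},{"delta_pos":[0,0,-0.75],"dr":[0,0,0]},{"delta_pos":[0,0,0],"dr":[0,0,0]}]'
python3 - <<'E'
from h import *
b=grab_frame("scene")[:,:,::-1]
p=proj("scene",get_state()["eef_pos"]).astype(int);print(p)
cv2.imwrite("pics/g.png",cv2.resize(b[p[1]-90:p[1]+90,p[0]-120:p[0]+120],None,fx=3,fy=3,interpolation=cv2.INTER_CUBIC))
E
```

```text
t: 5.2
eef_pos: [0.6054, -0.3439, 0.0487]
ee_rot: [-3.141, 0.355, -0.363]
force: [-0.1, 1.3, -0.6]
width: 0.0879
gripper_force: 0.0
[221 291]
```

View pics/g.png

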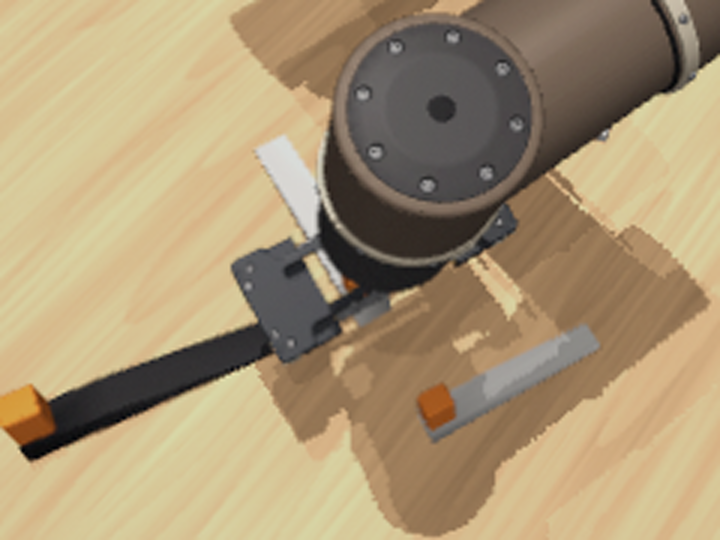

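The gripper straddles the orange grip (about (350,285) in the crop) above the light wedge. The look-alikes are clear, so I'll close.

```bash
python3 -m handwheel '[{"delta_pos":[0,0,0.07],"dr":[0,0,0]},{"delta_pos":[0,0,0],"dr":[0,0,0]},{"delta_pos":[0,0,0],"dr":[0,0,0]},{"delta_pos":[0,0,0],"dr":[0,0,0]},{"delta_pos":[0,0,0],"dr":[0,0,0]},{"delta_pos":[0,0,0],"dr":[0,0,0]},{"delta_pos":[0,0,0],"dr":[0,0,0]},{"delta_pos":[0,0,0],"dr":[0,0,0]}]' 1 50
python3 -m handwheel '[{"delta_pos":[0,0,0.2],"dr":[0,0,0]},{"delta_pos":[0,0,0.3],"dr":[0,0,0]},{"delta_pos":[0,0,0.5],"dr":[0,0,0]},{"delta_pos":[0,0,0.5],"dr":[0,0,0]},{"delta_pos":[0,0,0],"dr":[0,0,0]},{"delta_pos":[0,0,0],"dr":[0,0,0]}]'
python3 - <<'E'
from h import *
s=get_state();print(s["eef_pos"],s["ee_rot"],s["width"])
w=np.array([.605,-.346]);th=np.radians(107.6);d=np.array([np.cos(th),np.sin(th)])
o=np.array([.546,.097]);print("grip target, tip at -.16:",o+d*(-.345),"tip -.03:",o+d*(-.215))
E
```

```text
t: 6.05
eef_pos: [0.6073, -0.345, 0.0545]
ee_rot: [3.141, 0.349, -0.363]
force: [-0.9, -0.8, 1.6]
width: 0.0296
gripper_force: 0.5
t: 6.65
eef_pos: [0.608, -0.345, 0.1008]
ee_rot: [-3.141, 0.347, -0.363]
force: [0.5, 0.0, -0.6]
width: 0.0005
gripper_force: 0.0
[ 0.60795554 -0.34495436  0.1007658 ] [-3.14121745  0.34693004 -0.3626777 ] 0.00046543972170284755
grip target, tip at -.16: [ 0.65031761 -0.23185078] tip -.03: [ 0.61100953 -0.10793599]
```

The fingers were still closing when I lifted, so they slipped off. I'll open, back off and look again.

```bash
python3 -m handwheel '[{"delta_pos":[0.5,0.5,1],"dr":[0,0,0]},{"delta_pos":[0.5,0.8,1],"dr":[0,0,0]},{"delta_pos":[0,1,1],"dr":[0,0,0]},{"delta_pos":[0,1,1],"dr":[0,0,0]},{"delta_pos":[0,1,0],"dr":[0,0,0]},{"delta_pos":[0,1,0],"dr":[0,0,0]},{"delta_pos":[0,1,0],"dr":[0,0,0]}]' -1
python3 - <<'E'
from h import *
a=grab_frame("top")[:,:,::-1];b=grab_frame("scene")[:,:,::-1]
A=cv2.resize(a[180:280,310:390],None,fx=4,fy=4,interpolation=cv2.INTER_CUBIC).astype(float)*1.6
B=cv2.resize(b[220:320,160:260],None,fx=4,fy=4,interpolation=cv2.INTER_CUBIC)
cv2.imwrite("pics/r.png",np.clip(np.hstack([A,B]),0,255).astype(np.uint8))
E
```

```text
t: 7.35
eef_pos: [0.6371, -0.1545, 0.2193]
ee_rot: [-3.141, 0.35, -0.363]
force: [0.5, 0.7, 0.1]
width: 0.0509
gripper_force: 0.0
```

View pics/r.png

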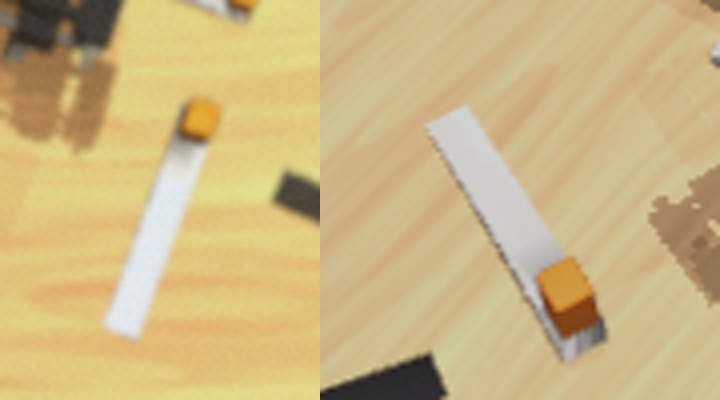

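Wedge is still upright: grip top at about (360,208) in top and (221.4,290.4) in scene.

```bash
python3 - <<'E'
from h import *
k=.375
for c,g,t in(("top",(360.5,208.75),(340.75,262.75)),("scene",(221.75,290.75),(191.75,249.25))):
    g=at(c,np.array(g)-k,.068);t=at(c,np.array(t)-k,.004);print(g,t,np.linalg.norm((g-t)[:2]),np.degrees(np.arctan2(*(t-g)[[1,0]])))
s=get_state();print(s["eef_pos"],s["t"])
E
```

```text
[ 0.60860335 -0.35034104  0.068     ] [ 0.43709919 -0.28489687  0.004     ] 0.1835663889103399 159.11367645407097
[ 0.61052264 -0.34709677  0.068     ] [ 0.43860274 -0.27921166  0.004     ] 0.18483733049060147 158.45268309726274
[ 0.63749055 -0.15213388  0.21951939] 7.45
```

```bash
python3 -m handwheel '[{"delta_pos":[-0.126,-0.935,-0.3],"dr":[0,0,0]},{"delta_pos":[-0.126,-0.935,-0.3],"dr":[0,0,0]},{"delta_pos":[-0.126,-0.935,-0.3],"dr":[0,0,0]},{"delta_pos":[-0.126,-0.935,-0.3],"dr":[0,0,0]},{"delta_pos":[-0.126,-0.935,-0.3],"dr":[0,0,0]},{"delta_pos":[-0.126,-0.935,-0.3],"dr":[0,0,0]},{"delta_pos":[-0.126,-0.935,-0.3],"dr":[0,0,0]},{"delta_pos":[0,0,-1],"dr":[0,0,0]},{"delta_pos":[0,0,-1],"dr":[0,0,0]},{"delta_pos":[0,0,-1],"dr":[0,0,0]}]' -0.3
python3 -m handwheel '[{"delta_pos":[0,0,-0.5],"dr":[0,0,0]},{"delta_pos":[0,0,0],"dr":[0,0,0]},{"delta_pos":[0,0,0],"dr":[0,0,0]}]'
```

```text
t: 8.45
eef_pos: [0.6102, -0.3531, 0.0648]
ee_rot: [-3.141, 0.35, -0.364]
force: [1.0, 0.6, 0.1]
width: 0.0576
gripper_force: 0.0
t: 8.75
eef_pos: [0.6113, -0.3527, 0.0522]
ee_rot: [3.141, 0.349, -0.363]
force: [0.6, 0.1, 0.3]
width: 0.057
gripper_force: 0.0
```

```bash
python3 -m handwheel '[{"delta_pos":[0,0.12,-0.13],"dr":[0,0,0]},{"delta_pos":[0,0,0],"dr":[0,0,0]},{"delta_pos":[0,0,0],"dr":[0,0,0]},{"delta_pos":[0,0,0],"dr":[0,0,0]},{"delta_pos":[0,0,0],"dr":[0,0,0]},{"delta_pos":[0,0,0],"dr":[0,0,0]},{"delta_pos":[0,0,0],"dr":[0,0,0]},{"delta_pos":[0,0,0],"dr":[0,0,0]},{"delta_pos":[0,0,0],"dr":[0,0,0]}]' 1 55
```

```text
t: 9.65
eef_pos: [0.6112, -0.3489, 0.0481]
ee_rot: [3.141, 0.348, -0.363]
force: [-0.0, -2.0, 5.8]
width: 0.025
gripper_force: 54.9
```

```bash
python3 -m handwheel '[{"delta_pos":[0,0,0.5],"dr":[0,0,0]},{"delta_pos":[0,0,1],"dr":[0,0,0]},{"delta_pos":[0.16,0.48,0.5],"dr":[0,0,-6.45]},{"delta_pos":[0.16,0.48,0],"dr":[0,0,-6.45]},{"delta_pos":[0.16,0.48,0],"dr":[0,0,-6.45]},{"delta_pos":[0.16,0.48,0],"dr":[0,0,-6.45]},{"delta_pos":[0.16,0.48,0],"dr":[0,0,-6.45]},{"delta_pos":[0.16,0.48,0],"dr":[0,0,-6.45]},{"delta_pos":[0.16,0.48,0],"dr":[0,0,-6.45]},{"delta_pos":[0.16,0.48,0],"dr":[0,0,-6.45]}]'
python3 -m handwheel '[{"delta_pos":[0,0,-0.3],"dr":[0,0,0]},{"delta_pos":[0,0,-0.3],"dr":[0,0,0]},{"delta_pos":[0,0,0],"dr":[0,0,0]}]'
python3 - <<'E'
from h import *
s=get_state();print(s["eef_pos"],np.degrees(s["ee_rot"]),s["q"])
a=grab_frame("top")[:,:,::-1];b=grab_frame("scene")[:,:,::-1]
A=cv2.resize(a[180:280,230:330],None,fx=4,fy=4,interpolation=cv2.INTER_CUBIC).astype(float)*1.6
B=cv2.resize(b[160:260,220:320],None,fx=4,fy=4,interpolation=cv2.INTER_CUBIC)
cv2.imwrite("pics/p.png",np.clip(np.hstack([A,B]),0,255).astype(np.uint8))
E
```

```text
t: 10.65
eef_pos: [0.6493, -0.2327, 0.1073]
ee_rot: [3.141, 0.35, -1.268]
force: [-0.7, 0.8, -2.5]
width: 0.0247
gripper_force: 54.9
t: 10.95
eef_pos: [0.648, -0.2333, 0.087]
ee_rot: [3.138, 0.351, -1.263]
force: [-0.3, 0.2, -3.2]
width: 0.0249
gripper_force: 54.9
[ 0.64800996 -0.23328671  0.08703731] [179.81096465  20.13833298 -72.34680474] [-0.24509108  0.6246218   0.22707487 -0.30139044 -1.37544226  0.64289659]
```

View pics/p.png

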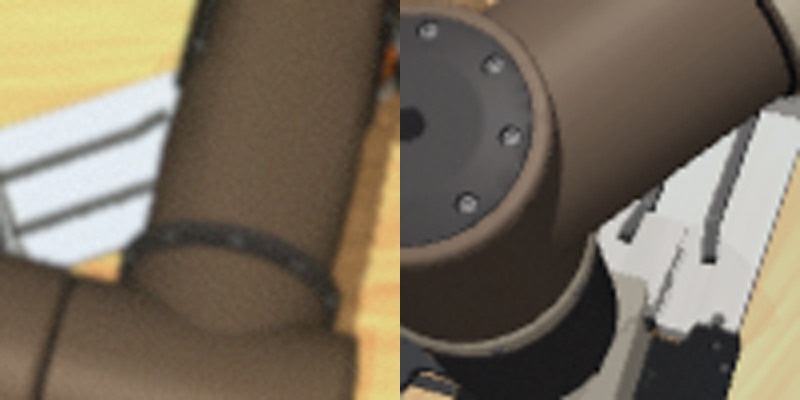

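In the scene crop the wedge's right tip corner shows at about (685,228), with the flare ends at (709,258) and (626,238). I'll check these against stand coordinates.

```bash
cat >> h.py <<'E'
TH=1.8781;O=np.array([.546,.097])
def st(p):
    d=np.array(p)[:2]-O;c,s=np.cos(TH),np.sin(TH);return np.round([c*d[0]+s*d[1],-s*d[0]+c*d[1]],4)
E
python3 - <<'E'
from h import *
f=lambda u,v:np.array([220+(u-400)/4,160+v/4])-.375
print("tcp",st(get_state()["eef_pos"]))
print("tip R",st(at("scene",f(685,228),.042)))
for p in((702,260),(716,262),(619,237),(633,240)): print("flare end",st(at("scene",f(*p),.022)))
# rails from the earlier crops (top)
for n,p in(("top",ct(370,325)),("top",ct(348,262)),("top",ct(205,371)),("top",ct(190,320))): print("rail top",st(at(n,p,.022)))
for p in((320,325),(381,343),(376,200),(425,200)): print("rail scene",st(at("scene",cs(*p),.022)))
print("scene bed near corners",st(at("scene",cs(265,375),.012)),st(at("scene",cs(398,408),.012)))
print("scene holes",st(at("scene",cs(284,361),.012)),st(at("scene",cs(388,390),.012)))
print("top holes",[st(at("top",ct(*p),.012)) for p in((389,224),(424,327),(73,447),(40,341))])
E
```

```text
tcp [-0.3463  0.002 ]
tip R [-0.1649 -0.0149]
flare end [-0.1731 -0.0304]
flare end [-0.1717 -0.0401]
flare end [-0.1722  0.0303]
flare end [-0.1716  0.0202]
rail top [-0.1691  0.0327]
rail top [-0.1688 -0.0278]
rail top [-0.0171  0.0244]
rail top [-0.0185 -0.0236]
rail scene [-0.1675  0.0261]
rail scene [-0.1697 -0.0338]
rail scene [0.0012 0.0209]
rail scene [ 0.0169 -0.0264]
scene bed near corners [-0.2306  0.0585] [-0.2271 -0.0669]
scene holes [-0.2103  0.0471] [-0.2112 -0.053 ]
top holes [array([-0.2154, -0.0508]), array([-0.2147,  0.0486]), array([0.1155, 0.0496]), array([ 0.1154, -0.0509])]
```

```bash
python3 -m handwheel '[{"delta_pos":[0.1,0.03,-0.3],"dr":[0,0,0]},{"delta_pos":[0,0,-0.3],"dr":[0,0,0]},{"delta_pos":[0,0,-0.2],"dr":[0,0,0]},{"delta_pos":[0,0,0],"dr":[0,0,0]},{"delta_pos":[0,0,0],"dr":[0,0,0]}]'
python3 -c "
from h import *
s=get_state();print(st(s['eef_pos']),s['eef_pos'][2],np.degrees(s['ee_rot']),s['force'])"
```

```text
t: 11.55
eef_pos: [0.6522, -0.2325, 0.0653]
ee_rot: [3.141, 0.349, -1.263]
force: [-0.5, -0.3, -2.7]
width: 0.025
gripper_force: 54.9
[-0.3462 -0.0016] 0.06525821111380384 [179.96602257  20.01906218 -72.38467368] [-0.51133817 -0.25197244 -2.67430416]
```

```bash
python3 -m handwheel '[{"delta_pos":[0,0,-0.11],"dr":[0,0,0]},{"delta_pos":[-0.1,0.32,0],"dr":[0,0,0]},{"delta_pos":[-0.1,0.32,0],"dr":[0,0,0]},{"delta_pos":[-0.1,0.32,0],"dr":[0,0,0]},{"delta_pos":[-0.1,0.32,0],"dr":[0,0,0]},{"delta_pos":[-0.1,0.32,0],"dr":[0,0,0]},{"delta_pos":[0,0,0],"dr":[0,0,0]}]'
python3 - <<'E'
from h import *
s=get_state();print(st(s['eef_pos']),s['eef_pos'][2],np.degrees(s['ee_rot']),s['force'],s['moment'])
b=grab_frame("scene")[:,:,::-1]
cv2.imwrite("pics/q.png",cv2.resize(b[150:250,240:360],None,fx=5,fy=5,interpolation=cv2.INTER_CUBIC))
E
```

```text
t: 12.25
eef_pos: [0.637, -0.1827, 0.0627]
ee_rot: [-3.141, 0.35, -1.262]
force: [0.1, 0.6, -2.3]
width: 0.0251
gripper_force: 54.9
[-0.2941 -0.0022] 0.06270133406870546 [-179.98337012   20.03236686  -72.29755707] [ 0.05970374  0.58755072 -2.29677456] [-1.33598602 -0.52916582  0.02617902]
```

View pics/q.png

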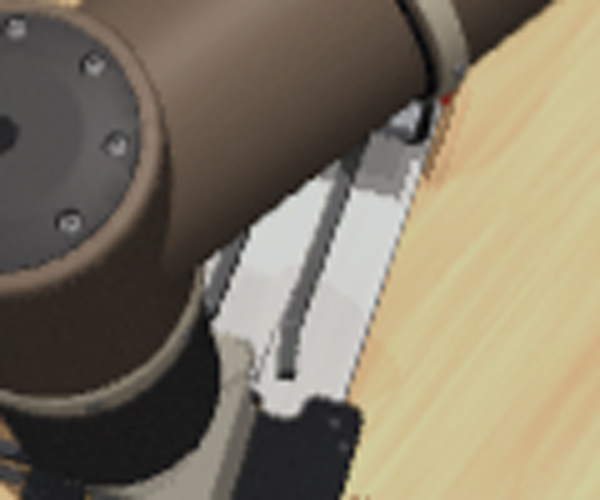

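The wedge tip is between the rails and there's no side force. I'll slide on to just before the roller, then lower it.

```bash
python3 -m handwheel '[{"delta_pos":[-0.1,0.32,0],"dr":[0,0,0]},{"delta_pos":[-0.1,0.32,0],"dr":[0,0,0]},{"delta_pos":[-0.1,0.32,0],"dr":[0,0,0]},{"delta_pos":[-0.1,0.32,0],"dr":[0,0,0]},{"delta_pos":[-0.1,0.32,0],"dr":[0,0,0]},{"delta_pos":[-0.1,0.32,0],"dr":[0,0,0]},{"delta_pos":[-0.1,0.32,0],"dr":[0,0,0]},{"delta_pos":[0,0,0],"dr":[0,0,0]}]'
python3 -m handwheel '[{"delta_pos":[0,0,-0.05],"dr":[0,0,0]},{"delta_pos":[0,0,-0.05],"dr":[0,0,0]},{"delta_pos":[0,0,0],"dr":[0,0,0]},{"delta_pos":[0,0,0],"dr":[0,0,0]}]'
python3 -c "
from h import *
s=get_state();print(st(s['eef_pos']),s['eef_pos'][2],np.degrees(s['ee_rot']),s['force'],s['moment'],s['q'])
print([(n,find_in('scene',n)[:1]) for n in ('calibrator',)])"
```

```text
t: 13.1
eef_pos: [0.6159, -0.1157, 0.0625]
ee_rot: [-3.142, 0.35, -1.262]
force: [0.5, 0.8, -3.1]
width: 0.0252
gripper_force: 54.9
t: 13.5
eef_pos: [0.6166, -0.1177, 0.06]
ee_rot: [-3.141, 0.349, -1.263]
force: [-1.4, 0.4, 6.2]
width: 0.025
gripper_force: 55.0
[-0.226  -0.0024] 0.05999155771671977 [-179.96458351   19.99532286  -72.37396605] [-1.36147282  0.42071379  6.24957339] [-0.01249376  0.44056626  0.16808211] [-0.09701428  0.53777767  0.01494704 -0.34290954 -1.20992421  0.5528389 ]
[('calibrator', [{'location': [373.7, 206.9], 'conf': 0.58}])]
```

```bash
python3 -m handwheel '[{"delta_pos":[0,0,0.02],"dr":[0,0,0]},{"delta_pos":[-0.06,0.19,0],"dr":[0,0,0]},{"delta_pos":[-0.06,0.19,0],"dr":[0,0,0]},{"delta_pos":[-0.06,0.19,0],"dr":[0,0,0]},{"delta_pos":[-0.06,0.19,0],"dr":[0,0,0]},{"delta_pos":[-0.06,0.19,0],"dr":[0,0,0]},{"delta_pos":[0,0,0],"dr":[0,0,0]}]'
cat > f.py <<'E'
from h import *
s=get_state();d=np.array([np.cos(TH),np.sin(TH)]);f=np.array(s['force']);n=np.array([-d[1],d[0]])
print(st(s['eef_pos']),round(s['eef_pos'][2],4),"push",round(-f[:2]@d,2),"side",round(f[:2]@n,2),"fz",round(f[2],2),"mom",np.round(s['moment'],2),s['t'])
E
python3 f.py
python3 -m handwheel '[{"delta_pos":[-0.06,0.19,0],"dr":[0,0,0]},{"delta_pos":[-0.06,0.19,0],"dr":[0,0,0]},{"delta_pos":[-0.06,0.19,0],"dr":[0,0,0]},{"delta_pos":[-0.06,0.19,0],"dr":[0,0,0]},{"delta_pos":[0,0,0],"dr":[0,0,0]}]'; python3 f.py
```

```text
t: 14.25
eef_pos: [0.6071, -0.0876, 0.06]
ee_rot: [-3.141, 0.35, -1.263]
force: [1.2, 0.5, 4.8]
width: 0.0248
gripper_force: 54.9
[-0.1944 -0.0024] 0.06 push -0.08 side -1.3 fz 4.84 mom [-0.41 -0.52 -0.15] 14.25
t: 14.75
eef_pos: [0.5998, -0.0649, 0.06]
ee_rot: [-3.141, 0.35, -1.263]
force: [-0.3, -0.6, 5.0]
width: 0.0249
gripper_force: 54.9
[-0.1706 -0.0023] 0.06 push 0.47 side 0.45 fz 5.01 mom [-0.59 -0.63 -0.13] 14.75
```

```bash
python3 -m handwheel '[{"delta_pos":[-0.05,0.16,0],"dr":[0,0,0]},{"delta_pos":[-0.05,0.16,0],"dr":[0,0,0]},{"delta_pos":[-0.05,0.16,0],"dr":[0,0,0]},{"delta_pos":[-0.05,0.16,0],"dr":[0,0,0]}]'; python3 f.py
python3 -m handwheel '[{"delta_pos":[-0.02,0.0635,0],"dr":[0,0,0]},{"delta_pos":[-0.02,0.0635,0],"dr":[0,0,0]},{"delta_pos":[-0.02,0.0635,0],"dr":[0,0,0]}]'; python3 f.py
python3 -m handwheel '[{"delta_pos":[-0.02,0.0635,0],"dr":[0,0,0]},{"delta_pos":[-0.02,0.0635,0],"dr":[0,0,0]},{"delta_pos":[-0.02,0.0635,0],"dr":[0,0,0]}]'; python3 f.py
```

```text
t: 15.15
eef_pos: [0.5944, -0.0471, 0.06]
ee_rot: [-3.141, 0.348, -1.263]
force: [0.8, -5.3, 5.7]
width: 0.0251
gripper_force: 55.0
[-0.1519 -0.0026] 0.06 push 5.32 side 0.8 fz 5.68 mom [-2.1  -0.83 -0.03] 15.15
t: 15.45
eef_pos: [0.5926, -0.0414, 0.0601]
ee_rot: [-3.141, 0.348, -1.263]
force: [0.8, -5.4, 4.7]
width: 0.0251
gripper_force: 55.0
[-0.146  -0.0026] 0.0601 push 5.37 side 0.88 fz 4.68 mom [-2.12 -0.84 -0.04] 15.45
t: 15.75
eef_pos: [0.5909, -0.0361, 0.0601]
ee_rot: [-3.141, 0.348, -1.263]
force: [1.2, -6.7, 4.3]
width: 0.025
gripper_force: 54.9
[-0.1404 -0.0026] 0.0601 push 6.77 side 0.84 fz 4.32 mom [-2.7  -0.95 -0.04] 15.75
```

```bash
python3 -m handwheel '[{"delta_pos":[-0.012,0.038,0.01],"dr":[0,0,0]},{"delta_pos":[-0.012,0.038,0.01],"dr":[0,0,0]},{"delta_pos":[-0.012,0.038,0],"dr":[0,0,0]},{"delta_pos":[-0.012,0.038,0],"dr":[0,0,0]}]'; python3 f.py
python3 -m handwheel '[{"delta_pos":[-0.012,0.038,0],"dr":[0,0,0]},{"delta_pos":[-0.012,0.038,0],"dr":[0,0,0]},{"delta_pos":[-0.012,0.038,0],"dr":[0,0,0]},{"delta_pos":[-0.012,0.038,0],"dr":[0,0,0]}]'; python3 f.py
python3 -m handwheel '[{"delta_pos":[-0.012,0.038,0],"dr":[0,0,0]},{"delta_pos":[-0.012,0.038,0],"dr":[0,0,0]},{"delta_pos":[-0.012,0.038,0],"dr":[0,0,0]}]'; python3 f.py
```

```text
t: 16.15
eef_pos: [0.5889, -0.0308, 0.0601]
ee_rot: [3.141, 0.349, -1.264]
force: [1.7, -4.5, 1.6]
width: 0.0248
gripper_force: 54.9
[-0.1348 -0.0022] 0.0601 push 4.79 side -0.27 fz 1.63 mom [-2.19 -1.06 -0.11] 16.15
t: 16.55
eef_pos: [0.5874, -0.0259, 0.0602]
ee_rot: [3.141, 0.35, -1.264]
force: [1.6, -2.6, -0.4]
width: 0.0248
gripper_force: 54.9
[-0.1297 -0.0023] 0.0602 push 3.0 side -0.75 fz -0.44 mom [-2.05 -0.96 -0.19] 16.55
t: 16.85
eef_pos: [0.5864, -0.0226, 0.0603]
ee_rot: [3.141, 0.349, -1.263]
force: [0.9, -2.5, -1.6]
width: 0.0251
gripper_force: 54.9
[-0.1262 -0.0023] 0.0603 push 2.67 side -0.12 fz -1.6 mom [-2.01 -0.99 -0.15] 16.85
```

```bash
python3 -m handwheel '[{"delta_pos":[-0.012,0.038,-0.008],"dr":[0,0,0]},{"delta_pos":[-0.012,0.038,0],"dr":[0,0,0]},{"delta_pos":[-0.012,0.038,0],"dr":[0,0,0]}]' >/dev/null; python3 f.py
python3 -m handwheel '[{"delta_pos":[-0.01,0.032,0],"dr":[0,0,0]},{"delta_pos":[-0.01,0.032,0],"dr":[0,0,0]},{"delta_pos":[0,0,0],"dr":[0,0,0]}]' >/dev/null; python3 f.py
python3 -m handwheel '[{"delta_pos":[-0.01,0.032,0],"dr":[0,0,0]},{"delta_pos":[-0.01,0.032,0],"dr":[0,0,0]},{"delta_pos":[0,0,0],"dr":[0,0,0]}]' >/dev/null; python3 f.py
```

```text
[-0.1228 -0.0024] 0.0602 push 2.97 side 0.2 fz -2.05 mom [-2.05 -0.88 -0.12] 17.15
[-0.1206 -0.0024] 0.0602 push 1.36 side -0.35 fz -2.25 mom [-1.87 -0.85 -0.13] 17.45
[-0.1187 -0.0024] 0.0602 push 2.93 side -0.83 fz -2.08 mom [-1.9  -0.86 -0.06] 17.75
```

```bash
R='' ; python3 -m handwheel '[{"delta_pos":[-0.01,0.032,-0.01],"dr":[0,0,0]},{"delta_pos":[-0.01,0.032,0],"dr":[0,0,0]},{"delta_pos":[0,0,0],"dr":[0,0,0]}]' >/dev/null; python3 f.py
python3 -m handwheel '[{"delta_pos":[-0.01,0.032,-0.01],"dr":[0,0,0]},{"delta_pos":[-0.01,0.032,0],"dr":[0,0,0]},{"delta_pos":[0,0,0],"dr":[0,0,0]}]' >/dev/null; python3 f.py
python3 -m handwheel '[{"delta_pos":[-0.01,0.032,0],"dr":[0,0,0]},{"delta_pos":[-0.01,0.032,0],"dr":[0,0,0]},{"delta_pos":[0,0,0],"dr":[0,0,0]}]' >/dev/null; python3 f.py
```

```text
[-0.117  -0.0026] 0.0601 push 3.68 side -0.06 fz 0.45 mom [-2.09 -0.81  0.03] 18.05
[-0.1153 -0.0028] 0.0601 push 4.42 side 1.0 fz 3.54 mom [-2.32 -0.69  0.05] 18.35
[-0.1133 -0.0028] 0.0601 push 5.07 side 1.11 fz 3.56 mom [-2.36 -0.71  0.09] 18.65
```

```bash
python3 -m handwheel '[{"delta_pos":[-0.01,0.032,0],"dr":[0,0,0]},{"delta_pos":[-0.01,0.032,0],"dr":[0,0,0]},{"delta_pos":[0,0,0],"dr":[0,0,0]}]' >/dev/null; python3 f.py
```

```text
[-0.1113 -0.0028] 0.0601 push 5.64 side -0.18 fz 3.98 mom [-2.43 -0.76  0.08] 18.95
```

```bash
python3 -m handwheel '[{"delta_pos":[-0.01,0.032,0.008],"dr":[0,0,0]},{"delta_pos":[-0.01,0.032,0],"dr":[0,0,0]},{"delta_pos":[0,0,0],"dr":[0,0,0]}]' >/dev/null; python3 f.py
python3 -m handwheel '[{"delta_pos":[-0.01,0.032,0],"dr":[0,0,0]},{"delta_pos":[-0.01,0.032,0],"dr":[0,0,0]},{"delta_pos":[0,0,0],"dr":[0,0,0]}]' >/dev/null; python3 f.py
```

```text
[-0.109  -0.0027] 0.0601 push 4.74 side 1.16 fz 2.75 mom [-2.26 -0.77  0.  ] 19.25
[-0.107  -0.0027] 0.0601 push 5.36 side -0.04 fz 3.79 mom [-2.31 -0.76  0.02] 19.55
```

```bash
python3 -m handwheel '[{"delta_pos":[-0.01,0.032,0],"dr":[0,0,0]},{"delta_pos":[-0.01,0.032,0],"dr":[0,0,0]},{"delta_pos":[0,0,0],"dr":[0,0,0]}]' >/dev/null; python3 f.py
```

```text
[-0.105  -0.0027] 0.0601 push 4.93 side 1.27 fz 4.03 mom [-2.41 -0.82  0.03] 19.85
```

```bash
python3 -m handwheel '[{"delta_pos":[-0.01,0.032,0],"dr":[0,0,0]},{"delta_pos":[-0.01,0.032,0],"dr":[0,0,0]},{"delta_pos":[0,0,0],"dr":[0,0,0]}]' >/dev/null; python3 f.py
```

```text
[-0.103  -0.0027] 0.0601 push 5.4 side 0.46 fz 3.95 mom [-2.36 -0.8   0.06] 20.15
```

```bash
python3 -m handwheel '[{"delta_pos":[-0.008,0.025,0],"dr":[0,0,0]},{"delta_pos":[-0.008,0.025,0],"dr":[0,0,0]},{"delta_pos":[0,0,0],"dr":[0,0,0]}]' >/dev/null; python3 f.py
```

```text
[-0.1014 -0.0027] 0.0601 push 4.93 side 0.1 fz 3.12 mom [-2.36 -0.83 -0.  ] 20.45
```

```bash
python3 -m handwheel '[{"delta_pos":[-0.008,0.025,0],"dr":[0,0,0]},{"delta_pos":[-0.008,0.025,0],"dr":[0,0,0]},{"delta_pos":[0,0,0],"dr":[0,0,0]}]' >/dev/null; python3 f.py
```

```text
[-0.0999 -0.0027] 0.0601 push 4.92 side -0.04 fz 2.46 mom [-2.37 -0.75  0.04] 20.75
```

```bash
python3 -m handwheel '[{"delta_pos":[-0.008,0.025,0],"dr":[0,0,0]},{"delta_pos":[-0.008,0.025,0],"dr":[0,0,0]},{"delta_pos":[0,0,0],"dr":[0,0,0]}]' >/dev/null; python3 f.py
python3 - <<'E'
from h import *
b=grab_frame("scene")[:,:,::-1]
cv2.imwrite("pics/e.png",cv2.resize(b[120:220,270:390],None,fx=6,fy=6,interpolation=cv2.INTER_CUBIC))
E
```

```text
[-0.0983 -0.0027] 0.0601 push 4.51 side 1.08 fz 3.9 mom [-2.37 -0.82  0.02] 21.05
```

View pics/e.png

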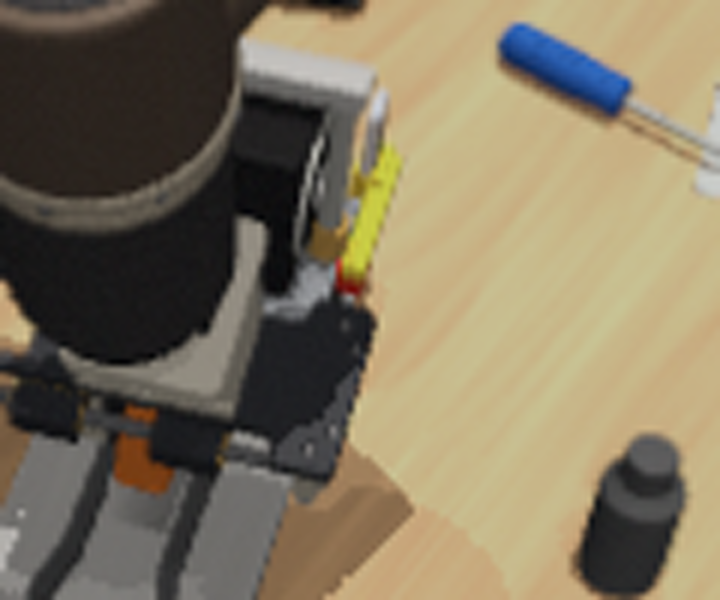

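The red tab at (348,275) is now close to the yellow finger, and the wedge is in the lane. I'll go on in fine steps.

```bash
python3 -m handwheel '[{"delta_pos":[-0.008,0.025,0],"dr":[0,0,0]},{"delta_pos":[-0.008,0.025,0],"dr":[0,0,0]},{"delta_pos":[0,0,0],"dr":[0,0,0]}]' >/dev/null; python3 f.py
```

```text
[-0.0967 -0.0027] 0.0601 push 5.54 side -0.35 fz 2.61 mom [-2.38 -0.81  0.01] 21.4
```

```bash
python3 -m handwheel '[{"delta_pos":[-0.008,0.025,0],"dr":[0,0,0]},{"delta_pos":[-0.008,0.025,0],"dr":[0,0,0]},{"delta_pos":[0,0,0],"dr":[0,0,0]}]' >/dev/null; python3 f.py
```

```text
[-0.0951 -0.0027] 0.0601 push 5.22 side -0.42 fz 2.93 mom [-2.34 -0.83  0.02] 21.7
```

```bash
python3 -m handwheel '[{"delta_pos":[-0.008,0.025,0],"dr":[0,0,0]},{"delta_pos":[0,0,0],"dr":[0,0,0]}]' >/dev/null; python3 f.py
```

```text
[-0.0944 -0.0027] 0.0601 push 4.05 side 0.04 fz 2.89 mom [-2.4  -0.84  0.  ] 21.9
```

```bash
python3 -m handwheel '[{"delta_pos":[-0.008,0.025,0],"dr":[0,0,0]},{"delta_pos":[-0.008,0.025,0],"dr":[0,0,0]},{"delta_pos":[0,0,0],"dr":[0,0,0]}]' >/dev/null; python3 f.py
```

```text
[-0.0928 -0.0027] 0.0601 push 5.58 side 0.44 fz 3.2 mom [-2.35 -0.83  0.01] 22.2
```

```bash
python3 -m handwheel '[{"delta_pos":[-0.008,0.025,0],"dr":[0,0,0]},{"delta_pos":[0,0,0],"dr":[0,0,0]}]' >/dev/null; python3 f.py
```

```text
[-0.092  -0.0027] 0.0601 push 5.28 side 0.35 fz 3.18 mom [-2.38 -0.77  0.02] 22.4
```

```bash
python3 -m handwheel '[{"delta_pos":[-0.008,0.025,0],"dr":[0,0,0]},{"delta_pos":[0,0,0],"dr":[0,0,0]}]' >/dev/null; python3 f.py
```

```text
[-0.0912 -0.0027] 0.0601 push 5.4 side 0.81 fz 2.7 mom [-2.44 -0.87  0.03] 22.6
```

```bash
python3 -m handwheel '[{"delta_pos":[-0.008,0.025,0],"dr":[0,0,0]},{"delta_pos":[0,0,0],"dr":[0,0,0]}]' >/dev/null; python3 f.py
```

```text
[-0.0904 -0.0027] 0.0601 push 5.45 side 0.18 fz 2.55 mom [-2.38 -0.81  0.  ] 22.8
```

```bash
python3 -m handwheel '[{"delta_pos":[-0.008,0.025,0],"dr":[0,0,0]},{"delta_pos":[-0.008,0.025,0],"dr":[0,0,0]}]' >/dev/null; python3 f.py
```

```text
[-0.0892 -0.0027] 0.06 push 6.75 side 0.56 fz 3.48 mom [-2.99 -0.94  0.1 ] 23.0
```

```bash
python3 -m handwheel '[{"delta_pos":[-0.008,0.025,0],"dr":[0,0,0]},{"delta_pos":[0,0,0],"dr":[0,0,0]}]' >/dev/null; python3 f.py
```

```text
[-0.0886 -0.0027] 0.06 push 6.82 side -0.41 fz 2.98 mom [-3.04 -1.    0.12] 23.2
```

```bash
python3 -m handwheel '[{"delta_pos":[-0.008,0.025,0],"dr":[0,0,0]},{"delta_pos":[0,0,0],"dr":[0,0,0]}]' >/dev/null; python3 f.py
```

```text
[-0.088  -0.0026] 0.06 push 8.12 side 0.51 fz 2.85 mom [-3.42 -1.06  0.07] 23.4
```

```bash
python3 -m handwheel '[{"delta_pos":[-0.008,0.025,0],"dr":[0,0,0]},{"delta_pos":[0,0,0],"dr":[0,0,0]}]' >/dev/null; python3 f.py
```

```text
[-0.0875 -0.0027] 0.06 push 8.81 side 0.99 fz 2.22 mom [-3.76 -1.16  0.09] 23.6
```

```bash
python3 -m handwheel '[{"delta_pos":[-0.008,0.025,0],"dr":[0,0,0]},{"delta_pos":[0,0,0],"dr":[0,0,0]}]' >/dev/null; python3 f.py
```

```text
[-0.087  -0.0026] 0.06 push 9.62 side 1.08 fz 2.44 mom [-4.16 -1.25  0.18] 23.8
```

The resistance is stepping up: the tab has met the finger. I'll continue to about 15 N.

```bash
python3 -m handwheel '[{"delta_pos":[-0.008,0.025,0],"dr":[0,0,0]},{"delta_pos":[-0.008,0.025,0],"dr":[0,0,0]},{"delta_pos":[0,0,0],"dr":[0,0,0]}]' >/dev/null; python3 f.py
```

```text
[-0.086  -0.0027] 0.06 push 12.31 side 1.02 fz 1.72 mom [-4.88 -1.41  0.19] 24.1
```

```bash
python3 -m handwheel '[{"delta_pos":[-0.008,0.025,0],"dr":[0,0,0]},{"delta_pos":[0,0,0],"dr":[0,0,0]}]' >/dev/null; python3 f.py
```

```text
[-0.0855 -0.0027] 0.06 push 12.87 side 1.44 fz 1.03 mom [-5.31 -1.55  0.2 ] 24.3
```

```bash
python3 -m handwheel '[{"delta_pos":[-0.008,0.025,0],"dr":[0,0,0]},{"delta_pos":[0,0,0],"dr":[0,0,0]}]' >/dev/null; python3 f.py
```

```text
[-0.0851 -0.0027] 0.06 push 15.0 side 0.44 fz 1.07 mom [-5.77 -1.64  0.22] 24.5
```

```bash
python3 -m handwheel '[{"delta_pos":[0.02,-0.06,0],"dr":[0,0,0]},{"delta_pos":[0,0,0],"dr":[0,0,0]}]' >/dev/null; python3 f.py
python3 -m handwheel '[{"delta_pos":[0,0,0],"dr":[0,0,0]},{"delta_pos":[0,0,0],"dr":[0,0,0]},{"delta_pos":[0,0,0],"dr":[0,0,0]},{"delta_pos":[0,0,0],"dr":[0,0,0]},{"delta_pos":[0,0,0],"dr":[0,0,0]},{"delta_pos":[0,0,0],"dr":[0,0,0]},{"delta_pos":[0,0,0],"dr":[0,0,0]}]' -0.2; python3 f.py
```

```text
[-0.0851 -0.0026] 0.06 push 8.32 side 1.29 fz 2.57 mom [-3.21 -1.06  0.22] 24.7
t: 25.4
eef_pos: [0.5739, 0.0176, 0.0598]
ee_rot: [3.142, 0.349, -1.263]
force: [-0.0, -0.8, -0.4]
width: 0.0524
gripper_force: 0.0
[-0.0842 -0.0025] 0.0598 push 0.76 side 0.28 fz -0.41 mom [-1.   -0.35 -0.01] 25.4
```

```bash
python3 -m handwheel '[{"delta_pos":[0.03,-0.1,0.28],"dr":[0,0,0]},{"delta_pos":[0.05,-0.16,0.47],"dr":[0,0,0]},{"delta_pos":[0.1,-0.33,0.9],"dr":[0,0,0]},{"delta_pos":[0.1,-0.5,0.9],"dr":[0,0,0]},{"delta_pos":[0.1,-1,0.9],"dr":[0,0,0]},{"delta_pos":[0,-1,0.5],"dr":[0,0,0]},{"delta_pos":[0,-1,0],"dr":[0,0,0]},{"delta_pos":[0,-1,0],"dr":[0,0,0]},{"delta_pos":[0,0,0],"dr":[0,0,0]},{"delta_pos":[0,0,0],"dr":[0,0,0]}]'
python3 - <<'E'
from h import *
b=grab_frame("scene")[:,:,::-1]
cv2.imwrite("pics/z.png",cv2.resize(b[120:220,250:370],None,fx=6,fy=6,interpolation=cv2.INTER_CUBIC))
E
```

```text
t: 26.4
eef_pos: [0.5854, -0.1363, 0.1793]
ee_rot: [-3.141, 0.349, -1.265]
force: [0.2, 0.2, -0.6]
width: 0.0528
gripper_force: 0.0
```

View pics/z.png

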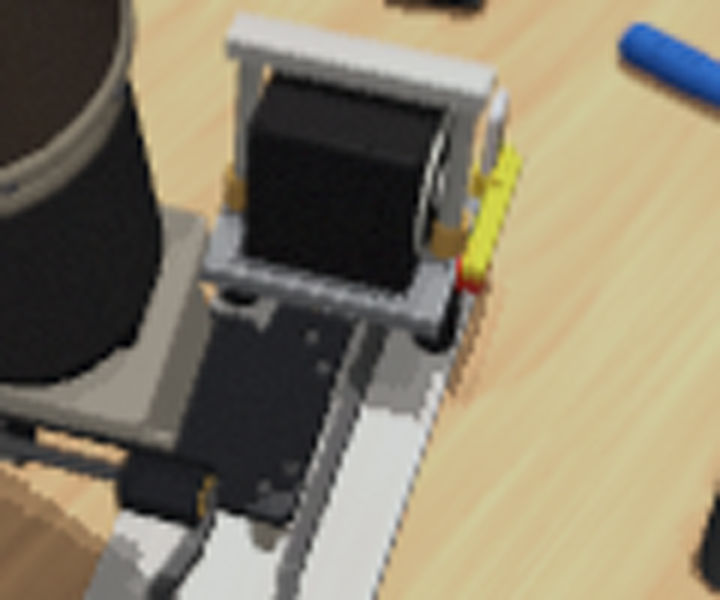

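The red tab at (470,275) bears on the yellow finger and the gripper is clear. I'm handing it in.

```bash
python3 -c "
from station import *
print(job_done())"
```

```text
the job is handed in; nothing more can be done
None
```

I handed the job in at about 26 s: the wedge lies in the lane under the roller, pushed in to a measured 15 N and let go. The last picture shows the red tab against the yellow finger and the gripper clear, but the judge's result was not shown. My first grasp slipped, which shifted the wedge a few millimetres before the second one held.

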